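# Tip out the rinse basket and snap it onto the drip stand's eye

### The job

Pick up the wire rinse basket by its orange handle, tip it so that all four green balls roll out through the spout into the white drying tray, then snap its brass hook onto the yellow eye of the drip stand: push the sprung gate in against the eye's bar and let it spring shut behind it. Leave the empty basket hanging still from the eye with the gate shut, all the balls in the tray, and the other things on the bench where they are.

Things in the scene. Friction and masses are not known exactly. Their poses are not given: they have to be found in the camera images.
- handle_mid (a point): Middle of the orange sleeve on the basket's upright handle: grip here. Sleeve 66 mm tall, 14 mm across (y), 18 mm deep (x). Axes, shared by all the basket's points: z up, x from handle over the basket to the spout, y left. The hook overhangs: lean the tool 25 to 45 degrees, coming from the handle's side, fingertips forward (+x) and down, a finger on each y side.
- basket: Loose wire rinse basket, about 240 g, four balls in it: mesh cup 96 mm across, 60 mm tall, tapering to the spout. Origin: centre of its underside; handle_mid is at x -72, z 101 mm. From the sleeve's top (z 134) a rod bends forward to a barrel over the middle (z 149-163) that bears the brass snap hook (z 164-225, x -26 to 24, 7 mm thick). Axes as handle_mid.
- spout_lip (a point): Middle of the spout's lip, at x 83, z 41 mm in the basket's frame. The spout is a mesh chute 54 mm wide rising at 40 degrees from the basket's floor, so the balls stay in until the basket is tipped forward (lip down) by more than about 50 degrees; at 65 to 70 degrees they roll out in a second or two.
- hook_seat (a point): Where the eye's bar sits in the hook when the basket hangs: under the hook's bow, at x 0, z 214 mm in the basket's frame. The hook lies in the basket's x-z plane. From this point: spine's inner face 18 mm behind (-x), top of the bow 11 mm above, tip of the nose 20 mm ahead (+x) and 9 mm below.
- gate_mid (a point): Middle of the hook's gate when shut: bar 5 mm thick, 33 mm long, on the hook's +x side, at x 19, z 194 mm in the basket's frame. Hinged at its foot, it swings only inwards (top to -x). Hold the eye's bar level with this point (5 mm above to 8 below), push the basket +x 20 to 25 mm past touch, then lower it about 20 mm till the bow rests on the bar; the gate shuts.
- gate (a joint): Angle of the gate: 0 shut (its spring returns it there; 2 to 4 N to push), up to 1.1 rad fully open inwards.
- eye_bar (a point): Middle of the lowest part of the drip stand's yellow eye, 265 mm up: a fixed upright ring of 8 mm bar, 44 mm clear inside, under the stand's arm; the point is at the bar's centre. The hook's nose goes through the ring above this bar. Axes: the stand's, z up, x through the ring, in the direction in which the hook is pushed on (the post is on the +x side), y along the bar.
- stand: Fixed drip stand; origin on the bench below the eye, axes as eye_bar. Foot 285 x 150 x 8 mm from x -91 to 195 mm, drip dish of radius 68 mm round the origin (16 mm tall), post of 20 mm diameter at x 155, arm 16 mm wide from x -88 to 173, underside 355 mm up.
- tray: White drying tray, fixed: 200 mm (x) by 150 mm (y) outside, 35 mm tall, walls 4 mm; origin at the centre of its underside, z up.
- ball_0_center (a point): Centre of a green printed tree-crown ball for a model, 24 mm in diameter; one of four alike, in the basket at the start.
- ball_1_center (a point): Centre of a green printed tree-crown ball for a model, 24 mm in diameter; one of four alike, in the basket at the start.
- ball_2_center (a point): Centre of a green printed tree-crown ball for a model, 24 mm in diameter; one of four alike, in the basket at the start.
- ball_3_center (a point): Centre of a green printed tree-crown ball for a model, 24 mm in diameter; one of four alike, in the basket at the start.
- glue_bottle: Bystander, to be left alone: white glue bottle with a pointed nozzle, 37 mm across, 138 mm tall, origin under its centre.
- steel_rule: Bystander, to be left alone: steel rule 300 x 26 x 4 mm, long side along y, origin under its centre.
- craft_knife: Bystander, to be left alone: dark craft knife with a yellow slide, 135 mm long along y, 10 mm tall, origin under its handle's middle.
- grille_large: Bystander, to be left alone: olive egg-crate piece 44 x 88 x 16 mm, origin under its centre.
- grille_small: Bystander, to be left alone: olive egg-crate piece 39 x 52 x 14 mm, origin under its centre.
- pencil: Bystander, to be left alone: pale blue pencil, 10 mm thick, 144 mm long along +y from its origin at the blunt end.
- tape_roll: Bystander, to be left alone: roll of blue tape lying flat, 84 mm across, 22 mm tall, origin under its centre.

How it is judged:
By the outcome, as a careful person would: the job done as asked, in the order asked, and still so for the second after the job is handed in, with the robot touching nothing.
It also fails if it takes over 51 s, if anything falls off the work surface, if the arm or the gripper's body presses on something with over 40 N, if the wrist force passes 120 N, or if a joint passes its speed limit or range.

### The arm

A 7-joint arm with a two-finger parallel gripper is mounted at the origin on the work surface. World frame = base frame: x ahead of the robot, y to its left, z up, the work surface at z = 0. Lengths are in m, angles in rad, forces in N, time in s.
With the tool pointing down it reaches from about 0.35 to 0.9 m from the base axis. Payload 8.1 kg.
Tool frame: the origin (TCP) lies midway between the tips of the shut fingers; the grasp point (between the pads) lies 19 mm behind it (manip.pinch_z is the distance from the TCP to the grasp point, in m); z points along the fingers, y is the line along which they close (so a half turn about z gives the same grasp; the last joint's range is limited). The gripper opens to 92 mm and grips with 3 to 60 N. Pads are 19 mm wide; open, the fingers measure 130 mm over their backs; the gripper's body (75 mm by 190 mm) begins 47 mm behind the grasp point.
Start: joints at [-1.317, 0.434, 0.025, 1.573, -0.012, 1.134, -0.075], TCP at [0.218, 0.586, 0.227] pointing down, gripper open.
Joint ranges: [-2.62, 2.62], [-0.44, 2.09], [-1.27, 1.32], [0.08, 2.57], [-1.32, 4.46], [0.12, 2], [-2.74, 2.74]. Speed limits (rad/s): [2.22, 2.22, 3.01, 3.01, 3.14, 3.14, 3.14].

### API

Orientations are given as a unit quaternion [w, x, y, z].
In Python, from station import manip gives the robot as it stands. The module is installed in compiled form; this text tells all that it offers.
- The arm moves only by the tool move_arm, never from a script. Its argument "steps" is a list of rows, each a list of 3 entries, a list of its own where there are three numbers: the turn, a rotation vector about the world's x, y, z in rad, then the shift along the world's x, y, z in cm, then the finger opening in cm, from 0 to 9.18. A call has 1 to 12 rows; each row shifts and turns the commanded pose from where the row before left it; what a row does not reach is not made up. A row lasts 1/8 s, in which the tool goes at most 62.5 mm and 10.7 degrees, less where a joint would pass 70% of its speed; a pose out of reach is approached as far as the arm can. A call with a gripper value outside its range is refused whole. The fingers move at their own pace and stop on an object; "newtons" is the grip in N (left out, the last holds). Time passes only in rows, so rows that do not move let the fingers close. It gives the time, the measured TCP pose, the force, the opening and the grip force at its end, in the units of the state.
- manip.sense(): the state, without advancing time (a new reading comes with each control period).
- manip.camera(name): name is "scene" or "top"; returns a dict with "color" (400x640x3 uint8, red, green, blue), "z_map" (400x640 float32, m along the optical axis (not along the pixel's ray), 0 where there is no reading), "fx", "fy", "cx", "cy" (pixels), "pose" (4x4, takes a point from camera to world coordinates). Camera axes: x right, y down, z forward; pixel columns grow to the right and rows downward; lengths in m; the calibration is good to about 2 mm. A picture is of the moment at which its call begins.
- manip.sign_off(): hands the job in; it is judged then, once.
The state is a dict: "time_s": time; "qpos": joint angles; "qd": joint speeds; "tau": joint torques, N m; "ee_pos": TCP position; "tool_rot": TCP orientation; "force": force on the tool from outside, world axes, zero at the start; "ft_torque": the same for the moment, N m; "grip_width": opening from 0.0 (shut) to 1.0 (fully open); "finger_force": force on a finger pad.
Only numpy, scipy, OpenCV 4.12 (cv2) and the standard library are available. Lean on these libraries where they do the work, as an engineer would, in place of code of your own. Each camera call takes 0.05 s, during which the arm holds its last target. There are 200 camera calls.

## Working session

There is one attempt and no reset: what is moved stays moved. The work goes in short steps, Python scripts to look and compute and a tool call to move; the robot and the scene stay as the last step left them, time stands still between calls to the robot, and variables do not carry over. Pictures are saved under pics/ and viewed, at most 10 in all, crops included, and the job is handed in when it is done.

Besides the shell and the picture viewer there is one more tool, called after ">>>" by a JSON object that holds its "fn" and its "kwargs". move_arm: Moves the arm, as the interface text tells. Its arguments: {"type":"object","properties":{"steps":{"type":"array"},"newtons":{"type":"number"}},"required":["steps"]}

```bash
mkdir -p pics; cat > h.py <<'E'
import numpy as np, cv2
from station import manip
def grab(n,f):
    c=manip.camera(n); np.savez(f'pics/{f}.npz',**{k:np.array(v) for k,v in c.items()})
    cv2.imwrite(f'pics/{f}.png',c['color'][:,:,::-1]); return c
def cloud(c):
    v,u=np.mgrid[:400,:640]; z=c['z_map']
    P=np.stack([(u-c['cx'])*z/c['fx'],(v-c['cy'])*z/c['fy'],z],-1)
    W=P@c['pose'][:3,:3].T+c['pose'][:3,3]; W[z==0]=np.nan; return W
E
python3 - <<'E'
from h import *
for n in('scene','top'):
    c=grab(n,n+'0'); print(n,c['fx'],c['pose'].round(3).tolist())
a=cv2.imread('pics/scene0.png');b=cv2.imread('pics/top0.png')
s=manip.sense();print(s, manip.pinch_z)
E
```

```text
scene 470.9911241239401 [[0.451, 0.51, -0.733, 1.51], [0.892, -0.268, 0.363, -0.46], [-0.012, -0.818, -0.576, 0.918], [0.0, 0.0, 0.0, 1.0]]
top 503.7760705099823 [[-0.025, -0.992, 0.12, 0.391], [-1.0, 0.023, -0.02, 0.013], [0.017, -0.121, -0.993, 1.607], [0.0, 0.0, 0.0, 1.0]]
{'time_s': 0.1, 'qpos': array([-1.31659916,  0.43516114,  0.02496527,  1.57395245, -0.01160383,
        1.13399337, -0.07509653]), 'qd': array([ 1.05404957e-03, -1.77339582e-03, -6.10651998e-05, -1.35010153e-03,
        5.22740983e-04,  1.20062885e-03, -6.23640260e-04]), 'tau': array([ 2.19178080e-03, -6.69125390e+01,  9.87299345e-01, -3.15141141e+01,
       -6.06086687e-02,  3.73324379e-02,  3.50791959e-05]), 'ee_pos': array([0.2181885 , 0.58522008, 0.22603924]), 'tool_rot': array([-6.27519203e-05,  1.77483014e-01,  9.84123626e-01, -6.81776368e-04]), 'force': array([-0.45977968,  0.14403569,  0.0102015 ]), 'ft_torque': array([ 0.01471573,  0.00711752, -0.02421016]), 'finger_force': 0.0, 'grip_width': 1.0016050164092536} 0.0188
```

View pics/scene0.png

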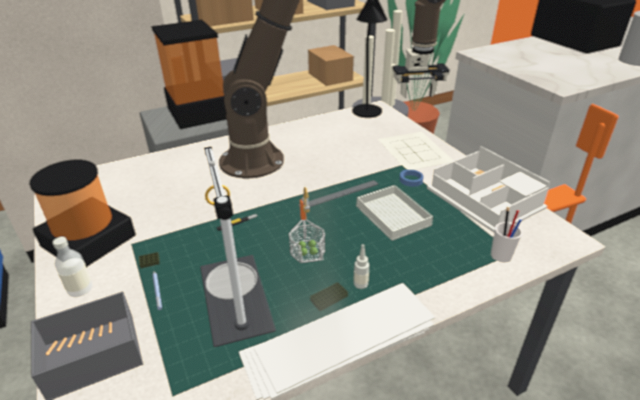

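View pics/top0.png

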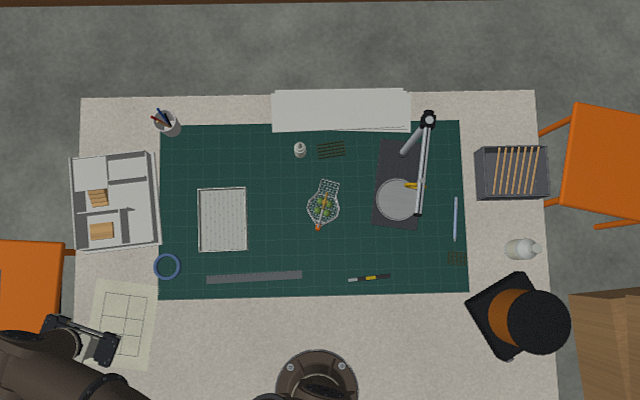

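The scene view shows the basket (308,240), handle (304,210), stand post (232,270), eye (217,195) and tray (395,212). In the top view the basket is at (322,205), the spout (328,183), the tray (222,219) and the eye (411,186).

```bash
python3 - <<'E'
from h import *
hsv=lambda c:cv2.cvtColor(c['color'],cv2.COLOR_RGB2HSV)
S={n:dict(np.load(f'pics/{n}0.npz')) for n in('scene','top')}
for n,c in S.items():
    W=cloud(c);h=hsv(c)
    inw=(W[...,0]>.3)&(W[...,0]<.95)&(abs(W[...,1])<.55)
    def rep(name,m):
        p=W[m&inw]; 
        if len(p)<3: print(n,name,len(p));return
        vv,uu=np.where(m&inw)
        print(n,name,len(p),'mean',p.mean(0).round(4),'min',p.min(0).round(3),'max',p.max(0).round(3),'px',uu.mean().round(1),vv.mean().round(1))
    H,s,v=h[...,0],h[...,1],h[...,2]; z=W[...,2]
    rep('orange',(H<14)&(H>4)&(s>170)&(v>120)&(z>.05))
    rep('yellow',(H>=18)&(H<32)&(s>130)&(v>120)&(z>.22))
    rep('ball',(H>=32)&(H<55)&(s>110)&(v>80)&(z>.005)&(z<.08))
    if n=='top':
        q=(W[...,1]>.12)&(W[...,1]<.4)&(W[...,0]>.35)&(W[...,0]<.65)&(z>.028)&(z<.045)
        r=cv2.minAreaRect(W[q&inw][:,:2].astype(np.float32)*1000);print('tray',r, W[q&inw].mean(0))
        q=(z>.34)&(z<.45)&inw; p=W[q];r=cv2.minAreaRect(p[:,:2].astype(np.float32)*1000);print('arm',r,np.percentile(z[q],[5,50,95]))
        rep('table',(z<.01)&(z>-.02)&inw)
b=S['top']['color'][:,:,::-1];a=S['scene']['color'][:,:,::-1]
o=np.hstack([cv2.resize(b[165:245,290:350],None,fx=6.6,fy=6.6,interpolation=2)[:528],cv2.resize(a[180:270,280:340],None,fx=5.86,fy=5.86,interpolation=2)[:528]][:1]+[cv2.resize(a[180:270,280:340],(352,528),interpolation=2)])
cv2.imwrite('pics/crop0.png',o)
E
```

```text
scene orange 33 mean [ 0.5067 -0.0178  0.097 ] min [ 0.501 -0.022  0.071] max [ 0.512 -0.013  0.133] px 302.4 211.7
scene yellow 54 mean [ 0.592  -0.2748  0.2949] min [ 0.583 -0.297  0.22 ] max [ 0.6   -0.042  0.317] px 215.2 194.0
scene ball 5 mean [ 0.568  -0.0478  0.0236] min [ 0.553 -0.052  0.022] max [ 0.591 -0.043  0.026] px 302.8 246.4
top orange 13 mean [ 0.4947 -0.0116  0.1333] min [ 0.491 -0.017  0.127] max [ 0.503 -0.005  0.139] px 317.1 227.8
top yellow 63 mean [ 0.5841 -0.2014  0.2809] min [ 0.551 -0.278  0.221] max [ 0.595 -0.028  0.331] px 389.0 188.5
top ball 100 mean [ 0.5673 -0.0326  0.0268] min [ 0.542 -0.056  0.015] max [ 0.597 -0.005  0.036] px 322.6 207.0
tray ((536.8172607421875, 285.1019287109375), (200.71527099609375, 151.0373077392578), 1.2155749797821045) [0.53488431 0.28611651 0.03391094]
arm ((636.905029296875, -274.0916748046875), (34.212581634521484, 272.5919494628906), 79.57810974121094) [0.36150147 0.37320399 0.38300293]
top table 55877 mean [0.5899 0.0085 0.0009] min [ 0.3   -0.55  -0.014] max [0.95 0.55 0.01] px 309.2 202.0
```

View pics/crop0.png

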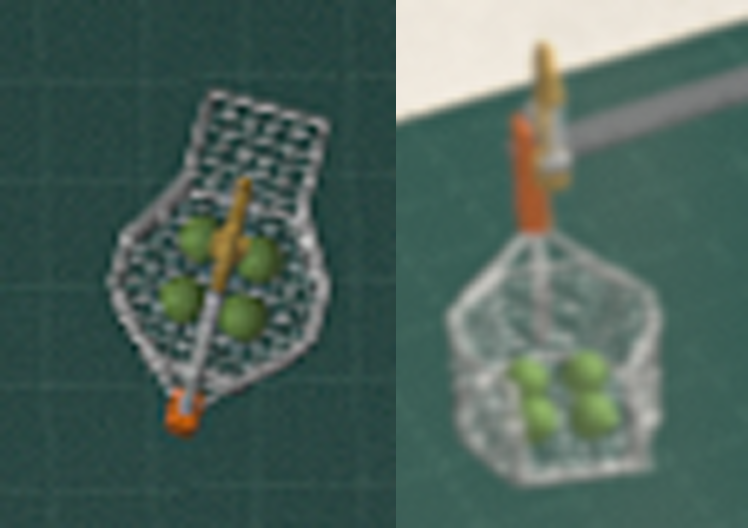

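```bash
python3 - <<'E'
from h import *
S={n:dict(np.load(f'pics/{n}0.npz')) for n in('scene','top')}
def ray(n,u,v,z):
    c=S[n];R=c['pose'][:3,:3];t=c['pose'][:3,3]
    d=R@np.array([(u-c['cx'])/c['fx'],(v-c['cy'])/c['fy'],1]);return t+d*(z-t[2])/d[2]
f=lambda u,v:(290+u/6.6-.42,165+v/6.6-.42)
lip=ray('top',*f(269,107),.041);h=ray('top',*f(183,410),.134);hk=ray('top',*f(246,185),.205)
l1=ray('top',*f(210,92),.041);l2=ray('top',*f(328,122),.041)
print('lip',lip,'handle',h,np.linalg.norm((lip-h)[:2]),'yaw',np.degrees(np.arctan2(*(lip-h)[1::-1])),'lipw',np.linalg.norm(l1-l2),np.degrees(np.arctan2(*(l1-l2)[1::-1]))-90,'nose',hk)
g=lambda u,v:(280+u/5.867-.42,180+v/5.867-.42)
print('sleeve mid scene',ray('scene',*g(532-396,178),.101))
for n,c in S.items():
    W=cloud(c);x,y,z=np.moveaxis(W,-1,0);H=cv2.cvtColor(c['color'],cv2.COLOR_RGB2HSV)
    inw=(x>.4)&(x<.9)&(y>-.45)&(y<-.12)
    p=W[inw&(z>.345)&(z<.41)&(x<.72)]
    if len(p)>20:
        vx,vy,x0,y0=cv2.fitLine(p[:,:2].astype(np.float32),cv2.DIST_HUBER,0,.01,.01).ravel();print(n,'arm',np.degrees(np.arctan2(vy,vx)),'y at .59',y0+vy/vx*(.59-x0),p.min(0),p.max(0))
    p=W[inw&(H[...,0]>=18)&(H[...,0]<32)&(H[...,1]>130)&(z>.25)&(z<.33)&(y<-.2)]
    print(n,'eye',len(p),p.mean(0),p.min(0),p.max(0), 'plane dir',np.linalg.svd(p-p.mean(0))[2][2])
    lab=(H[...,1]<70)&(H[...,2]<90)&inw&(z<.02)&(z>.0)
    q=W[lab][:,:2].astype(np.float32)*1000
    k=cv2.morphologyEx(lab.astype(np.uint8),cv2.MORPH_OPEN,np.ones((3,3)))>0
    print(n,'foot',k.sum(),cv2.minAreaRect(W[k][:,:2].astype(np.float32)*1000))
    # dish
    d=inw&(z>.010)&(z<.022)&(H[...,2]>110)&(H[...,1]<60)
    if d.sum()>20: print('dish',cv2.minEnclosingCircle(W[d][:,:2].astype(np.float32)*1000))
a=S['scene']['color'][:,:,::-1];b=S['top']['color'][:,:,::-1]
cv2.imwrite('pics/crop1.png',np.hstack([cv2.resize(a[140:260,190:260],(350,600),interpolation=2),cv2.resize(b[110:235,365:440],(360,600),interpolation=2)]))
E
```

```text
lip [ 0.64822038 -0.05860621  0.041     ] handle [ 0.49774414 -0.01232924  0.134     ] 0.15743143377207391 yaw -17.094587283481765 lipw 0.05808528114088472 -15.744791206388143 nose [ 0.58788583 -0.04034776  0.205     ]
sleeve mid scene [ 0.50429337 -0.01525396  0.101     ]
scene arm -8.797294 y at .59 -0.2703888 [ 0.50128768 -0.29660484  0.34771045] [ 0.71792453 -0.24801269  0.38139012]
scene eye 53 [ 0.59221314 -0.27920179  0.29629765] [ 0.58665015 -0.2974644   0.27051682] [ 0.60043349 -0.24601498  0.31724358] plane dir [ 9.86061019e-01 -1.66382052e-01  8.24002354e-04]
scene foot 2607 ((640.3418579101562, -279.20697021484375), (148.5910186767578, 293.5030517578125), 80.78561401367188)
dish ((712.7240600585938, -216.94300842285156), 208.22276306152344)
top arm -8.986221 y at .59 -0.2684197 [ 0.50093634 -0.29673368  0.35371585] [ 0.71982879 -0.24684728  0.38434827]
top eye 63 [ 0.58953394 -0.26025755  0.29709086] [ 0.58120655 -0.29598768  0.26143444] [ 0.59530622 -0.24025303  0.32956414] plane dir [-0.98798808  0.15301204 -0.02160708]
top foot 2047 ((639.760498046875, -277.6357116699219), (150.6387481689453, 284.5321350097656), 81.17108917236328)
dish ((678.194580078125, -287.364013671875), 273.06884765625)
```

View pics/crop1.png

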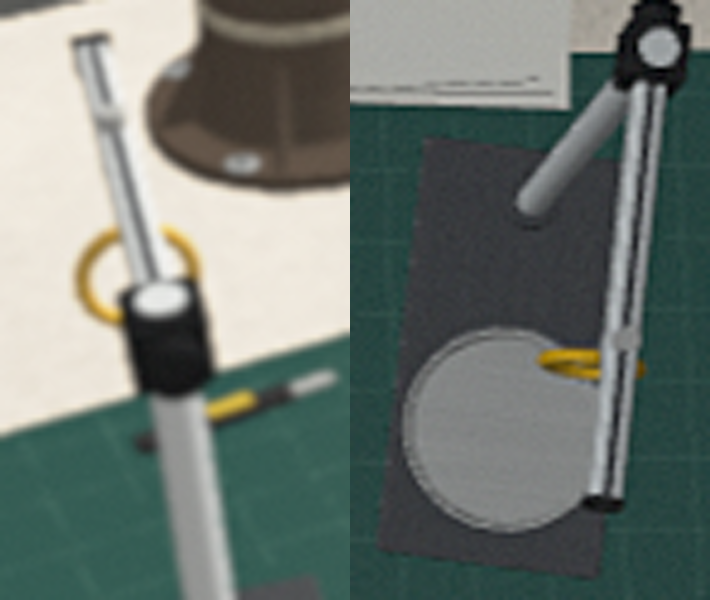

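The crops show the eye ring at (135,275) left and (590,362) right, under the arm. I take the eye at (0.5895, -0.2695, 0.265) with yaw -9°, and the basket handle at (0.499, -0.0135, 0.101) with yaw -17°. The sizes agree: lip to handle 157 mm against 155 nominal, tray 201x151.

```bash
cat >> h.py <<'E'
from scipy.spatial.transform import Rotation as Ro
def tool(yaw,tip,lean=40):
    # basket orientation then the tool's in it
    B=Ro.from_euler('ZY',[yaw,tip],degrees=True)
    t=np.radians(lean); z=np.array([np.sin(t),0,-np.cos(t)]);y=np.array([0,1,0])
    return B,B*Ro.from_matrix(np.stack([np.cross(y,z),y,z],1))
def cur():
    s=manip.sense();q=s['tool_rot'];return np.array(s['ee_pos']),Ro.from_quat([q[1],q[2],q[3],q[0]]),s
def go(grasp,yaw,tip,back=0,lean=40):
    p,R,s=cur();_,T=tool(yaw,tip,lean)
    z=T.as_matrix()[:,2];tgt=np.array(grasp)+z*(manip.pinch_z-back)
    r=(T*R.inv()).as_rotvec();d=(tgt-p)*100
    print('turn',r.round(3),'deg',np.degrees(np.linalg.norm(r)).round(1),'shift cm',d.round(2),'tgt',tgt.round(4),'zt',z.round(3))
E
python3 -c "
from h import *
go([.499,-.0135,.101],-17,0,.12);go([.499,-.0135,.101],-17,0,0)"
```

```text
turn [-0.223 -0.662  0.058] deg 40.1 shift cm [ 21.86 -57.97  -4.75] tgt [0.4368 0.0055 0.1785] zt [ 0.615 -0.188 -0.766]
turn [-0.223 -0.662  0.058] deg 40.1 shift cm [ 29.24 -60.23 -13.94] tgt [ 0.5106 -0.017   0.0866] zt [ 0.615 -0.188 -0.766]
```

>>> {"fn": "move_arm", "kwargs": {"steps": [[[0,0,0],[2,-4,0],9.18],[[0,0,0],[2,-5,0],9.18],[[-0.025,-0.073,0.006],[2,-5,0],9.18],[[-0.025,-0.073,0.006],[2,-5,0],9.18],[[-0.025,-0.073,0.006],[2,-5,0],9.18],[[-0.025,-0.073,0.006],[2,-5,0],9.18],[[-0.025,-0.073,0.006],[2,-5,0],9.18],[[-0.025,-0.073,0.006],[2,-5,0],9.18],[[-0.025,-0.073,0.006],[2,-5,0],9.18],[[-0.025,-0.073,0.006],[2,-5,-1],9.18],[[-0.023,-0.078,0.01],[1.5,-5,-2],9.18],[[0,0,0],[0.4,-4,-1.7],9.18]]}}

```text
time_s: 1.6
ee_pos: [0.4355, 0.0364, 0.1963]
tool_rot: [0.339, 0.14, 0.929, -0.053]
force: [-0.1, -0.7, -0.3]
grip_width: 1.0
finger_force: 0.0
```

```bash
python3 -c "
from h import *
go([.499,-.0135,.101],-17,0,.12);go([.499,-.0135,.101],-17,0,0);print(cur()[2]['qpos'].round(2))"
```

```text
turn [0.004 0.001 0.005] deg 0.4 shift cm [ 0.13 -3.09 -1.78] tgt [0.4368 0.0055 0.1785] zt [ 0.615 -0.188 -0.766]
turn [0.004 0.001 0.005] deg 0.4 shift cm [  7.51  -5.34 -10.97] tgt [ 0.5106 -0.017   0.0866] zt [ 0.615 -0.188 -0.766]
[-0.73 -0.03  0.02  2.56  1.29  0.61 -0.54]
```

>>> {"fn": "move_arm", "kwargs": {"steps": [[[0,0,0],[1.5,-2,0],9.18],[[0,0,0],[0.5,-2,-1],9.18],[[0,0,0],[0.5,0,-1.5],9.18],[[0,0,0],[1,0,-2],9.18],[[0,0,0],[0,0,0],9.18]]}}

```text
time_s: 2.22
ee_pos: [0.4716, -0.0021, 0.1526]
tool_rot: [0.338, 0.142, 0.929, -0.053]
force: [-0.3, -0.6, 0.1]
grip_width: 1.002
finger_force: 0.0
```

```bash
python3 -c "
from h import *
go([.499,-.0135,.101],-17,0,.06);go([.499,-.0135,.101],-17,0,0);print(cur()[2]['qpos'].round(3))"
```

```text
turn [0.002 0.    0.007] deg 0.4 shift cm [ 0.21 -0.37 -2.  ] tgt [ 0.4737 -0.0058  0.1326] zt [ 0.615 -0.188 -0.766]
turn [0.002 0.    0.007] deg 0.4 shift cm [ 3.89 -1.49 -6.6 ] tgt [ 0.5106 -0.017   0.0866] zt [ 0.615 -0.188 -0.766]
[-0.246  0.142 -0.264  2.569  1.743  0.527 -0.854]
```

>>> {"fn": "move_arm", "kwargs": {"steps": [[[0,0,0],[0.2,-0.4,-2],9.18],[[0,0,0.007],[1,-0.3,-1.2],9.18],[[0,0,0],[1.3,-0.4,-1.6],9.18],[[0,0,0],[1.4,-0.4,-1.8],9.18],[[0,0,0],[0,0,0],9.18]]}}

```text
time_s: 2.85
ee_pos: [0.5096, -0.0167, 0.0945]
tool_rot: [0.338, 0.135, 0.929, -0.057]
force: [-0.3, -0.3, 0.2]
grip_width: 0.999
finger_force: 0.0
```

```bash
python3 -c "
from h import *
go([.499,-.0135,.101],-17,0,0);print(cur()[2]['qpos'].round(3))
c=grab('scene','s1');t=grab('top','t1')
cv2.imwrite('pics/c1.png',np.hstack([cv2.resize(c['color'][150:270,255:355,::-1],(480,576),interpolation=2),cv2.resize(t['color'][160:280,290:350,::-1],(288,576),interpolation=2)]))"
```

```text
turn [ 0.014 -0.002 -0.002] deg 0.8 shift cm [ 0.09 -0.04 -0.79] tgt [ 0.5106 -0.017   0.0866] zt [ 0.615 -0.188 -0.766]
[-1.000e-03  3.840e-01 -4.630e-01  2.546e+00  2.052e+00  6.830e-01
 -1.078e+00]
```

View pics/c1.png

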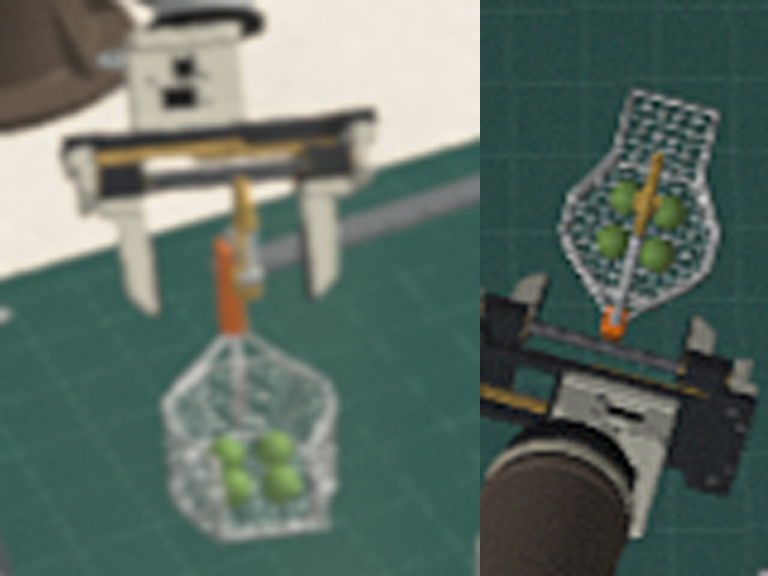

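The fingers straddle the orange sleeve: tips at (150,305) and (315,290), sleeve at (230,290). I'll lower slightly and close.

>>> {"fn": "move_arm", "kwargs": {"steps": [[[0.007,0,0],[0.1,0,-0.8],9.18],[[0,0,0],[0,0,0],5],[[0,0,0],[0,0,0],3],[[0,0,0],[0,0,0],1],[[0,0,0],[0,0,0],0.5],[[0,0,0],[0,0,0],0.5],[[0,0,0],[0,0,0],0.5],[[0,0,0],[0,0,0],0.5]], "newtons": 55}}

```text
time_s: 3.95
ee_pos: [0.5108, -0.0162, 0.0869]
tool_rot: [0.339, 0.137, 0.929, -0.052]
force: [0.1, 1.0, 0.2]
grip_width: 0.29
finger_force: 0.0
```

```bash
python3 -c "
from h import *
go([.499,-.0135,.101],-17,0,0);s=cur()[2];print(s['qpos'].round(3),s['grip_width']*91.8,s['finger_force'])
go([.51,.285,.26],-17,0);go([.51,.285,.24],-17,67)"
```

```text
turn [ 0.005  0.    -0.003] deg 0.3 shift cm [-0.03 -0.08 -0.03] tgt [ 0.5106 -0.017   0.0866] zt [ 0.615 -0.188 -0.766]
[ 0.017  0.411 -0.479  2.551  2.09   0.703 -1.115] 26.5763214713298 0.0
turn [ 0.005  0.    -0.003] deg 0.3 shift cm [ 1.07 29.77 15.87] tgt [0.5216 0.2815 0.2456] zt [ 0.615 -0.188 -0.766]
turn [ 0.345  1.119 -0.005] deg 67.1 shift cm [-0.9  30.37 13.63] tgt [0.5018 0.2875 0.2232] zt [-0.434  0.133 -0.891]
```

>>> {"fn": "move_arm", "kwargs": {"steps": [[[0,0,0],[0,0,0],0.5],[[0,0,0],[0,0,0],0.5],[[0,0,0],[0,0,0],0.5],[[0,0,0],[0,0,0],0.5],[[0,0,0],[0,0,0],0.5],[[0,0,0],[0,0,0.5],0.5],[[0,0,0],[0,0,1],0.5],[[0,0,0],[0,0,1.5],0.5]]}}

```text
time_s: 4.95
ee_pos: [0.51, -0.0161, 0.1166]
tool_rot: [0.338, 0.137, 0.93, -0.052]
force: [-0.7, -0.8, -3.6]
grip_width: 0.15
finger_force: 55.0
```

>>> {"fn": "move_arm", "kwargs": {"steps": [[[0,0,0],[0,0,2.5],0.5],[[0,0,0],[0,0.5,3.5],0.5],[[0,0,0],[0,1,3],0.5],[[0,0,0],[0,2,3],0.5],[[0,0,0],[0.2,3,2],0.5],[[0,0,0],[0.2,4,0],0.5],[[0,0,0],[0.2,4,0],0.5],[[0,0,0],[0.2,4,0],0.5],[[0,0,0],[0.2,4,0],0.5],[[0,0,0],[0,3.5,0],0.5],[[0,0,0],[0,2.5,0],0.5],[[0,0,0],[0,1.2,0],0.5]]}}

```text
time_s: 6.45
ee_pos: [0.5201, 0.2823, 0.2564]
tool_rot: [0.338, 0.136, 0.93, -0.052]
force: [-0.0, -0.7, -2.2]
grip_width: 0.149
finger_force: 55.0
```

```bash
python3 -c "
from h import *
s=cur()[2];print(s['qpos'].round(3),s['time_s'])
c=grab('scene','s2');t=grab('top','t2')
go([.51,.285,.25],-17,30);go([.51,.285,.225],-17,67)
cv2.imwrite('pics/c2.png',np.hstack([cv2.resize(c['color'][110:260,305:455,::-1],(400,400),interpolation=2),cv2.resize(t['color'][140:280,180:320,::-1],(400,400),interpolation=2)]))"
```

```text
[-0.475  0.298 -0.631  2.     1.053  1.052 -0.424] 6.45
turn [ 0.157  0.5   -0.005] deg 30.0 shift cm [-0.72  0.23 -2.51] tgt [0.5131 0.284  0.2315] zt [ 0.166 -0.051 -0.985]
turn [ 0.344  1.118 -0.007] deg 67.0 shift cm [-1.85  0.57 -4.83] tgt [0.5018 0.2875 0.2082] zt [-0.434  0.133 -0.891]
```

View pics/c2.png

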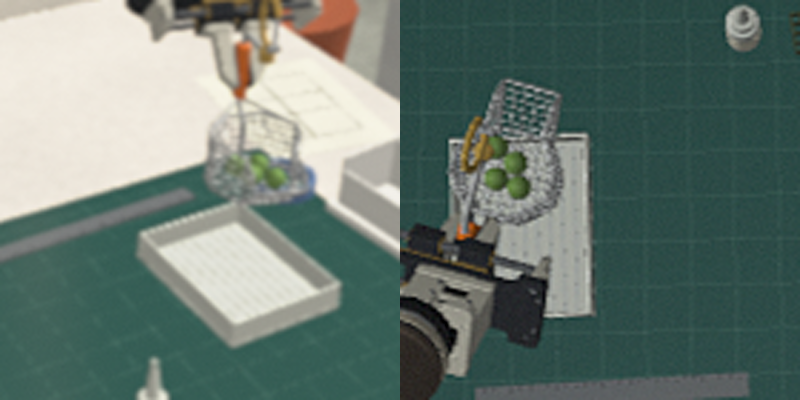

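The basket is level over the tray with all four balls in it (top crop ~(510,165)) and the spout pointing +x. Now I'll tip it.

>>> {"fn": "move_arm", "kwargs": {"steps": [[[0.05,0.16,-0.001],[-0.3,0,-0.3],0.5],[[0.05,0.16,-0.001],[-0.3,0,-0.5],0.5],[[0.05,0.16,-0.001],[-0.3,0,-0.6],0.5],[[0.05,0.16,-0.001],[-0.3,0.1,-0.6],0.5],[[0.05,0.16,-0.001],[-0.3,0.2,-0.6],0.5],[[0.04,0.13,-0.001],[-0.3,0.2,-0.8],0.5],[[0.03,0.1,-0.001],[-0.2,0,-0.8],0.5],[[0.03,0.1,0],[-0.2,0,-0.6],0.5],[[0,0,0],[0,0,0],0.5],[[0,0,0],[0,0,0],0.5],[[0,0,0],[0,0,0],0.5],[[0,0,0],[0,0,0],0.5]]}}

```text
time_s: 8.05
ee_pos: [0.4985, 0.2862, 0.2099]
tool_rot: [-0.236, 0.145, 0.96, 0.036]
force: [-1.1, 0.2, -2.1]
grip_width: 0.15
finger_force: 55.0
```

>>> {"fn": "move_arm", "kwargs": {"steps": [[[0,0,0],[0,0,0],0.5],[[0.01,0.03,0],[0,0,0],0.5],[[0,0,0],[0,0,0],0.5],[[0,0,0],[0,0,0],0.5],[[0,0,0],[0,0,0],0.5],[[0,0,0],[0,0,0],0.5],[[0,0,0],[0,0,0],0.5],[[0,0,0],[0,0,0],0.5],[[0,0,0],[0,0,0],0.5],[[0,0,0],[0,0,0],0.5]]}}

```text
time_s: 9.3
ee_pos: [0.4988, 0.2858, 0.2089]
tool_rot: [-0.252, 0.145, 0.956, 0.038]
force: [0.5, 1.0, -2.5]
grip_width: 0.15
finger_force: 55.0
```

```bash
python3 -c "
from h import *
s=cur()[2];print(s['qpos'].round(3),s['time_s'])
c=grab('scene','s3');t=grab('top','t3')
go([.51,.285,.225],-17,67)
cv2.imwrite('pics/c3.png',np.hstack([cv2.resize(c['color'][130:260,325:455,::-1],(400,400),interpolation=2),cv2.resize(t['color'][140:280,180:320,::-1],(400,400),interpolation=2)]))"
```

```text
[ 0.013  0.749 -0.763  1.363  0.07   1.5    0.579] 9.3
turn [-0.013 -0.042  0.003] deg 2.5 shift cm [ 0.3   0.17 -0.07] tgt [0.5018 0.2875 0.2082] zt [-0.434  0.133 -0.891]
```

View pics/c3.png

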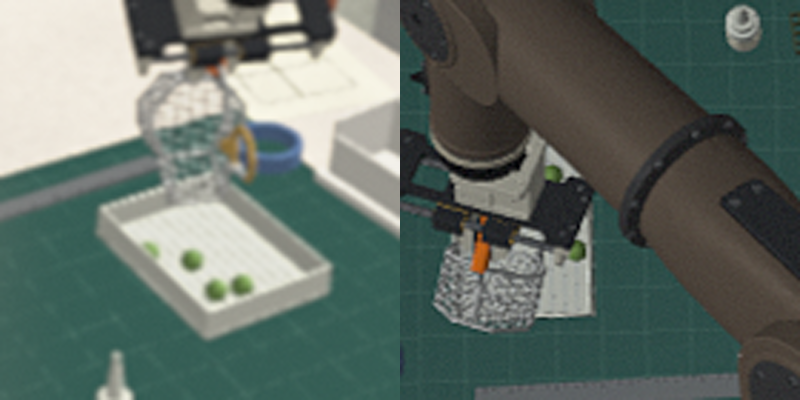

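All four green balls lie in the tray at (150,250), (192,260), (215,290) and (242,285) in the left crop, and the basket is empty.

```bash
cat >> h.py <<'E'
EYE=np.array([.5895,-.2695,.265]);SY=-9
def atstand(x,z,tip=0):
    a=np.radians(SY);o=x-.072
    return [EYE[0]+np.cos(a)*o,EYE[1]+np.sin(a)*o,z+.101]
E
python3 -c "
from h import *
go([.49,.285,.26],-17,0)
print(atstand(-.07,.0725));go(atstand(-.07,.0725),-9,0);go(atstand(-.07,.0725),-17,0)"
```

```text
turn [-0.357 -1.159  0.003] deg 69.5 shift cm [ 0.28 -0.43  3.67] tgt [0.5016 0.2815 0.2456] zt [ 0.615 -0.188 -0.766]
[np.float64(0.4492482556354904), np.float64(-0.24728630596428725), 0.1735]
turn [-0.275 -1.182  0.125] deg 69.9 shift cm [ -3.76 -53.49  -4.98] tgt [ 0.4612 -0.2492  0.1591] zt [ 0.635 -0.101 -0.766]
turn [-0.357 -1.159  0.003] deg 69.5 shift cm [ -3.8  -53.66  -4.98] tgt [ 0.4608 -0.2508  0.1591] zt [ 0.615 -0.188 -0.766]
```

>>> {"fn": "move_arm", "kwargs": {"steps": [[[0,0,0],[0,0,2.5],0.5],[[0,0,0],[0,0,3],0.5],[[-0.03,-0.1,0],[0,-0.1,0.5],0.5],[[-0.05,-0.165,0],[0,-0.1,0],0.5],[[-0.05,-0.165,0],[0,-0.1,0],0.5],[[-0.05,-0.165,0],[0,0,0],0.5],[[-0.05,-0.165,0],[0,0,0],0.5],[[-0.05,-0.165,0],[0,0,0],0.5],[[-0.05,-0.165,0],[0,-0.5,0],0.5],[[-0.027,-0.069,0.003],[0,-1,0],0.5],[[0,0,0],[-0.5,-2,0],0.5],[[0,0,0],[-0.5,-3,-0.5],0.5]]}}

```text
time_s: 10.9
ee_pos: [0.4879, 0.2187, 0.2638]
tool_rot: [0.338, 0.136, 0.93, -0.049]
force: [0.5, 0.5, -1.8]
grip_width: 0.15
finger_force: 55.0
```

```bash
python3 -c "
from h import *
go(atstand(-.08,.0725),-17,0);go(atstand(-.08,.0725),-9,0);print(cur()[2]['qpos'].round(2))"
```

```text
turn [-0.001 -0.001 -0.006] deg 0.4 shift cm [ -3.69 -46.8  -10.47] tgt [ 0.4509 -0.2493  0.1591] zt [ 0.615 -0.188 -0.766]
turn [-0.001 -0.001  0.133] deg 7.6 shift cm [ -3.66 -46.63 -10.47] tgt [ 0.4513 -0.2476  0.1591] zt [ 0.635 -0.101 -0.766]
[-0.42  0.16 -0.61  2.14  1.01  0.95 -0.38]
```

>>> {"fn": "move_arm", "kwargs": {"steps": [[[0,0,0],[0,-4,-0.5],0.5],[[0,0,0],[0,-4.5,-1],0.5],[[0,0,0],[0,-4.5,-1],0.5],[[0,0,0.01],[0,-4.5,-1],0.5],[[0,0,0.02],[0,-4.5,-1],0.5],[[0,0,0.02],[0,-4.5,-1],0.5],[[0,0,0.02],[0,-4.5,-1],0.5],[[0,0,0.02],[0,-4.5,-1],0.5],[[0,0,0.02],[-0.5,-4,-1],0.5],[[0,0,0.02],[-1,-3,-1],0.5],[[0,0,0],[-1,-2,-0.5],0.5],[[0,0,0],[-1,-1,-0.5],0.5]]}}

```text
time_s: 12.4
ee_pos: [0.4764, -0.1589, 0.1882]
tool_rot: [0.356, 0.095, 0.929, -0.038]
force: [0.6, 0.7, -2.5]
grip_width: 0.145
finger_force: 55.0
```

```bash
python3 -c "
from h import *
go(atstand(-.07,.0725),-9,0);print(cur()[2]['qpos'].round(2))"
```

```text
turn [0.009 0.034 0.048] deg 3.4 shift cm [-1.52 -9.02 -2.91] tgt [ 0.4612 -0.2492  0.1591] zt [ 0.635 -0.101 -0.766]
[ 0.61  0.08 -0.4   2.52  3.03  0.18 -1.44]
```

>>> {"fn": "move_arm", "kwargs": {"steps": [[[0,0,0.01],[0.3,-3,-0.5],0.5],[[0,0,0.01],[0,-3,-0.5],0.5],[[0,0,0.01],[0,-3,-0.5],0.5],[[0,0,0],[0,0,0],0.5]]}}

```text
time_s: 12.9
ee_pos: [0.4788, -0.2499, 0.1733]
tool_rot: [0.357, 0.085, 0.93, -0.033]
force: [0.1, 0.7, -2.6]
grip_width: 0.145
finger_force: 55.0
```

```bash
python3 -c "
from h import *
go(atstand(-.07,.0725),-9,0);go(atstand(-.03,.0725),-9,0);print(cur()[2]['qpos'].round(2))"
```

```text
turn [0.008 0.034 0.025] deg 2.5 shift cm [-1.76  0.08 -1.42] tgt [ 0.4612 -0.2492  0.1591] zt [ 0.635 -0.101 -0.766]
turn [0.008 0.034 0.025] deg 2.5 shift cm [ 2.19 -0.55 -1.42] tgt [ 0.5007 -0.2554  0.1591] zt [ 0.635 -0.101 -0.766]
[ 1.11  0.23 -0.64  2.41  3.69  0.18 -1.79]
```

>>> {"fn": "move_arm", "kwargs": {"steps": [[[0.008,0.034,0.025],[0,0,-0.7],0.5],[[0,0,0],[0,0,-0.7],0.5],[[0,0,0],[0,0,0],0.5],[[0,0,0],[0,0,0],0.5]]}}

```text
time_s: 13.4
ee_pos: [0.4801, -0.2453, 0.1599]
tool_rot: [0.341, 0.07, 0.937, -0.026]
force: [-0.1, -1.0, -1.9]
grip_width: 0.148
finger_force: 55.0
```

```bash
python3 - <<'E'
from h import *
go(atstand(-.052,.0725),-9,0);print(cur()[2]['qpos'].round(2))
c=grab('scene','s4');t=grab('top','t4')
cv2.imwrite('pics/c4.png',np.hstack([cv2.resize(c['color'][150:250,170:250,::-1],(440,550),interpolation=2),cv2.resize(t['color'][150:250,370:430,::-1],(330,550),interpolation=2)]))
a=np.radians(-9);M=np.array([[np.cos(a),np.sin(a),0],[-np.sin(a),np.cos(a),0],[0,0,1]])
for n,k in(('scene',c),('top',t)):
    H=cv2.cvtColor(k['color'],cv2.COLOR_RGB2HSV);W=cloud(k)
    m=(H[...,0]>13)&(H[...,0]<32)&(H[...,1]>110)&(W[...,2]>.2)&(W[...,2]<.34)&(W[...,0]>.45)&(W[...,0]<.63)&(W[...,1]<-.2)
    v,u=np.where(m);P=(W[m]-EYE)@M.T*1000;o=np.argsort(P[:,0])
    print(n);print('\n'.join(f'{u[i]},{v[i]}: {P[i].round().astype(int)} h{H[v[i],u[i],0]}' for i in o[::3]))
E
```

```text
turn [ 0.001  0.    -0.008] deg 0.5 shift cm [-0.11 -0.67 -0.08] tgt [ 0.479  -0.252   0.1591] zt [ 0.635 -0.101 -0.766]
[ 1.09  0.26 -0.63  2.4   3.76  0.15 -1.83]
scene
225,176: [-143   34  -17] h19
224,184: [-137   27  -37] h20
212,185: [-132   -4  -30] h20
210,185: [-128   -9  -26] h20
208,188: [ -3 -19  46] h20
213,203: [  0 -14   4] h22
226,188: [ 1 21 39] h21
228,189: [ 1 26 36] h20
210,203: [  2 -20   6] h20
206,196: [  2 -27  28] h21
226,190: [ 2 21 35] h20
208,198: [  2 -23  22] h20
211,188: [  2 -12  48] h21
226,187: [ 2 22 43] h21
212,203: [  3 -16   6] h21
210,201: [  3 -20  13] h21
207,196: [  3 -24  28] h21
227,189: [ 3 23 38] h21
212,186: [ 3 -9 53] h20
208,200: [  4 -24  17] h21
208,189: [  4 -19  47] h21
208,191: [  4 -20  42] h20
227,190: [ 4 23 36] h21
207,200: [  4 -26  18] h20
228,193: [ 5 24 27] h21
207,194: [  5 -24  35] h21
206,195: [  5 -26  33] h21
209,189: [  5 -17  48] h21
224,188: [ 6 17 44] h20
225,187: [ 6 19 46] h21
206,198: [  6 -28  26] h21
228,192: [ 7 24 31] h21
209,201: [  8 -22  17] h21
top
389,239: [-146   43  -21] h20
408,214: [-77   7  20] h2
[... 483 characters left out ...]
 h21
410,202: [-46   8  31] h21
407,204: [-45   5 -23] h21
409,201: [-43   9  23] h20
410,200: [-41   8  31] h21
410,199: [-38   8  27] h21
410,197: [-31   7  21] h21
405,186: [-5 25 26] h23
412,185: [-4 11 52] h23
425,188: [ -4 -27  33] h25
409,185: [-4 17 43] h23
404,185: [-3 28 32] h21
405,185: [-3 26 33] h23
414,185: [-3  5 49] h23
408,187: [-3 13  5] h21
413,188: [-2 -3 -2] h21
410,184: [-2 16 50] h23
412,187: [-2  3  9] h24
410,187: [-1  7  3] h23
407,186: [-1 16 10] h22
425,186: [ -1 -24  44] h22
414,184: [-1  6 50] h23
414,187: [ 0 -4  2] h23
408,183: [ 0 21 47] h23
409,183: [ 1 19 47] h23
413,183: [ 1  9 54] h23
412,183: [ 1 11 51] h23
405,183: [ 2 27 36] h23
413,186: [ 3 -2 -1] h22
```

View pics/c4.png

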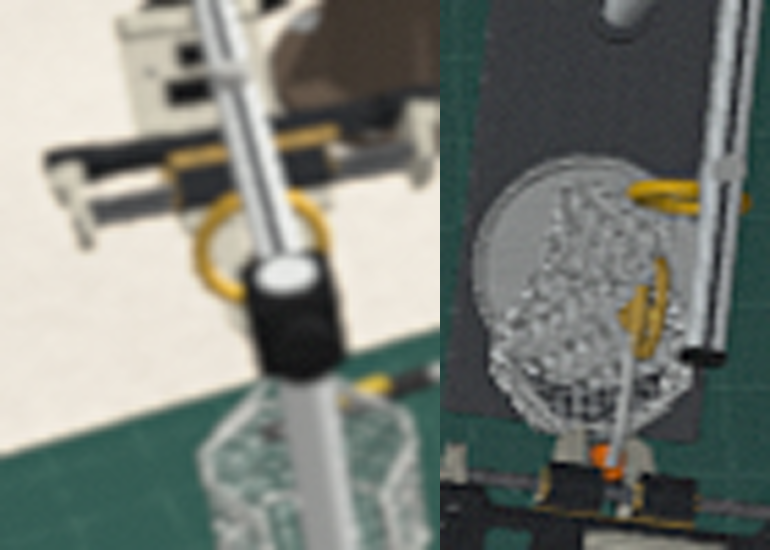

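Both crops show the hook just short of the ring. It lies 8 mm to +y, with its nose about 30 mm before the bar and its bow top 31 mm above it, as planned. I'll correct y, then push on.

>>> {"fn": "move_arm", "kwargs": {"steps": [[[0,0,0],[0,-0.7,-0.1],0.5],[[0,0,0],[1,-0.16,0],0.5],[[0,0,0],[1,-0.16,0],0.5],[[0,0,0],[0,0,0],0.5],[[0,0,0],[0,0,0],0.5]]}}

```text
time_s: 14.12
ee_pos: [0.4994, -0.2566, 0.1584]
tool_rot: [0.341, 0.071, 0.937, -0.026]
force: [0.8, -0.3, -2.1]
grip_width: 0.148
finger_force: 55.0
```

```bash
python3 - <<'E'
from h import *
go(atstand(-.0255,.0725),-9,0);go(atstand(-.003,.0725),-9,0);s=cur()[2];print(s['qpos'].round(2),s['force'])
E
```

```text
turn [ 0.    -0.    -0.006] deg 0.4 shift cm [0.58 0.05 0.07] tgt [ 0.5051 -0.2561  0.1591] zt [ 0.635 -0.101 -0.766]
turn [ 0.    -0.    -0.006] deg 0.4 shift cm [ 2.8  -0.3   0.07] tgt [ 0.5274 -0.2597  0.1591] zt [ 0.635 -0.101 -0.766]
[ 1.05  0.29 -0.59  2.35  3.76  0.14 -1.83] [ 0.83705568 -0.28941651 -2.09298049]
```

>>> {"fn": "move_arm", "kwargs": {"steps": [[[0,0,0],[0.6,-0.05,0.05],0.5],[[0,0,0],[0.6,-0.07,0],0.5],[[0,0,0],[0.6,-0.07,0],0.5],[[0,0,0],[0.6,-0.07,0],0.5],[[0,0,0],[0.4,-0.06,0],0.5],[[0,0,0],[0,0,0],0.5]]}}

```text
time_s: 14.88
ee_pos: [0.528, -0.2593, 0.1589]
tool_rot: [0.341, 0.07, 0.937, -0.026]
force: [-1.2, 1.3, -6.6]
grip_width: 0.148
finger_force: 55.0
```

```bash
python3 - <<'E'
from h import *
go(atstand(-.003,.0725),-9,0);s=cur()[2];print(s['qpos'].round(2),s['force'])
c=grab('scene','s5');t=grab('top','t5')
cv2.imwrite('pics/c5.png',np.hstack([cv2.resize(c['color'][150:250,170:250,::-1],(440,550),interpolation=2),cv2.resize(t['color'][150:250,370:430,::-1],(330,550),interpolation=2)]))
E
```

```text
turn [ 0.    -0.    -0.007] deg 0.4 shift cm [-0.07 -0.04  0.02] tgt [ 0.5274 -0.2597  0.1591] zt [ 0.635 -0.101 -0.766]
[ 0.94  0.31 -0.51  2.31  3.78  0.13 -1.87] [-1.21885847  1.28160127 -6.55638007]
```

View pics/c5.png

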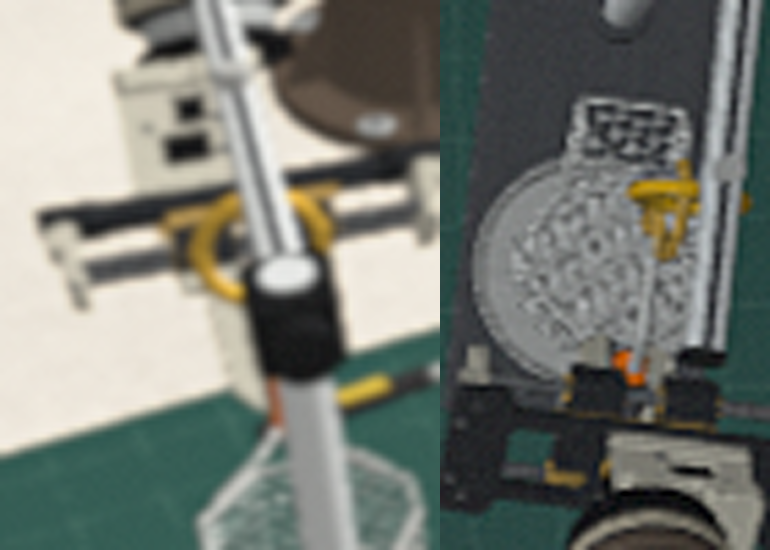

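The nose is through the ring (top crop ~(685,175)) with the gate swung in (655,215). Now lower it.

>>> {"fn": "move_arm", "kwargs": {"steps": [[[0,0,0],[0,0,-0.5],0.5],[[0,0,0],[0,0,-0.5],0.5],[[0,0,0],[0,0,-0.5],0.5],[[0,0,0],[0,0,-0.4],0.5],[[0,0,0],[0,0,0],0.5],[[0,0,0],[0,0,0],0.5]]}}

```text
time_s: 15.72
ee_pos: [0.5283, -0.2598, 0.1405]
tool_rot: [0.342, 0.071, 0.937, -0.026]
force: [-0.5, 0.2, -1.9]
grip_width: 0.15
finger_force: 55.0
```

```bash
python3 - <<'E'
from h import *
go(atstand(0,.051),-9,0);s=cur()[2];print(s['qpos'].round(2),s['force'],s['ft_torque'])
E
```

```text
turn [ 0.001  0.001 -0.007] deg 0.4 shift cm [ 0.2  -0.04 -0.29] tgt [ 0.5303 -0.2601  0.1376] zt [ 0.635 -0.101 -0.766]
[ 0.83  0.33 -0.38  2.33  3.71  0.2  -1.81] [-0.48436865  0.24236425 -1.92862848] [ 0.28622968  1.1479718  -0.01752958]
```

>>> {"fn": "move_arm", "kwargs": {"steps": [[[0,0,0],[0.1,0,-0.15],0.5],[[0,0,0],[0.1,0,-0.1],0.5],[[0,0,0],[0,0,-0.05],0.5],[[0,0,0],[0,0,0],0.5]]}}

```text
time_s: 16.23
ee_pos: [0.5306, -0.26, 0.138]
tool_rot: [0.342, 0.071, 0.937, -0.026]
force: [-1.2, 0.0, 3.7]
grip_width: 0.144
finger_force: 55.0
```

>>> {"fn": "move_arm", "kwargs": {"steps": [[[0,0,0],[0,0,0.03],1.6],[[0,0,0],[0,0,0],1.9],[[0,0,0],[0,0,0],2.4],[[0,0,0],[0,0,0],3],[[0,0,0],[0,0,0],4],[[0,0,0],[0,0,0],5],[[0,0,0],[0,0,0],5],[[0,0,0],[0,0,0],5],[[0,0,0],[0,0,0],5],[[0,0,0],[0,0,0],5]], "newtons": 10}}

```text
time_s: 17.48
ee_pos: [0.5299, -0.2597, 0.1375]
tool_rot: [0.341, 0.071, 0.937, -0.026]
force: [-0.2, 0.5, 0.0]
grip_width: 0.547
finger_force: 0.0
```

>>> {"fn": "move_arm", "kwargs": {"steps": [[[0,0,0],[-0.3,0.05,0.4],5],[[0,0,0],[-0.9,0.15,1.1],5],[[0,0,0],[-1,0.15,1.2],5],[[0,0,0],[-1,0.15,1.2],5],[[0,0,0],[-1,0.15,1.2],5],[[0,0,0],[-1,0.15,1.2],5],[[0,0,0],[-1,0.15,1.2],5],[[0,0,0],[0,0,0],5]]}}

```text
time_s: 18.48
ee_pos: [0.4697, -0.247, 0.1991]
tool_rot: [0.349, 0.072, 0.934, -0.031]
force: [-0.9, 0.6, 0.1]
grip_width: 0.545
finger_force: 0.0
```

```bash
python3 - <<'E'
from h import *
s=cur()[2];print(s['qpos'].round(2),s['force'])
c=grab('scene','s6');t=grab('top','t6')
a=np.radians(-9);M=np.array([[np.cos(a),np.sin(a),0],[-np.sin(a),np.cos(a),0],[0,0,1]])
H=cv2.cvtColor(t['color'],cv2.COLOR_RGB2HSV);W=cloud(t)
m=(H[...,0]>13)&(H[...,0]<32)&(H[...,1]>110)&(W[...,2]>.2)&(W[...,2]<.34)&(W[...,0]>.45)&(W[...,0]<.63)&(W[...,1]<-.2)
v,u=np.where(m);P=(W[m]-EYE)@M.T*1000
for i in np.argsort(P[:,0])[::2]: print(u[i],v[i],P[i].round())
E
```

```text
[ 1.31  0.19 -0.82  2.37  4.46  0.12 -2.53] [-0.85203422  0.64156465  0.10636307]
410 196 [-25.   3.  -2.]
410 195 [-22.   3.  -2.]
409 195 [-21.   4. -12.]
411 194 [-19.   1.  -2.]
412 193 [-17.  -0.   4.]
410 193 [-17.   4.  -2.]
408 194 [-15.   3. -37.]
409 194 [-13.  -1. -43.]
412 191 [-12.   1.   4.]
412 190 [-9.  1.  6.]
411 190 [-9.  3.  2.]
409 192 [ -7.  -1. -46.]
412 189 [-7.  1.  5.]
407 191 [ -5.   5. -46.]
409 188 [-5.  9.  4.]
425 188 [ -4. -27.  35.]
409 191 [ -4.  -0. -46.]
413 188 [-4. -0. 10.]
407 185 [-4. 22. 41.]
416 185 [-4.  2. 58.]
409 185 [-4. 17. 44.]
405 185 [-4. 26. 35.]
407 187 [-3. 16.  8.]
414 185 [-3.  6. 51.]
425 187 [ -3. -25.  43.]
410 191 [ -3.  -4. -52.]
408 187 [-3. 13.  7.]
416 184 [-3.  4. 66.]
409 187 [-3. 10.  8.]
416 188 [-2. -9.  5.]
404 185 [-2. 27. 25.]
408 190 [ -2.   3. -45.]
413 187 [-2.  1. 12.]
410 187 [-2.  7.  6.]
412 184 [-2. 12. 53.]
415 188 [-2. -8. -1.]
407 186 [-2. 17. 13.]
414 184 [-1.  7. 55.]
404 184 [-1. 29. 35.]
406 190 [ -1.   7. -54.]
425 186 [ -1. -24.  45.]
408 186 [-1. 14. 10.]
414 187 [-0. -3.  5.]
409 186 [ 0. 11.  8.]
407 183 [ 0. 23. 46.]
415 187 [ 1. -7.  1.]
406 183 [ 1. 25. 42.]
412 183 [ 1. 12. 53.]
415 183 [ 1.  5. 58.]
408 183 [ 1. 20. 42.]
405 183 [ 2. 27. 35.]
411 183 [ 2. 13. 46.]
408 188 [  2.   5. -36.]
406 189 [  2.   7. -57.]
414 186 [ 3. -4.  3.]
406 188 [  4.   8. -52.]
413 182 [12.  2. 10.]
413 181 [16.  1.  4.]
412 180 [19.  3.  0.]
```

>>> {"fn": "move_arm", "kwargs": {"steps": [[[0,0,0],[0,0,0],5],[[0,0,0],[0,0,0],5],[[0,0,0],[0,0,0],5],[[0,0,0],[0,0,0],5],[[0,0,0],[0,0,0],5],[[0,0,0],[0,0,0],5],[[0,0,0],[0,0,0],5],[[0,0,0],[0,0,0],5],[[0,0,0],[0,0,0],5],[[0,0,0],[0,0,0],5],[[0,0,0],[0,0,0],5],[[0,0,0],[0,0,0],5]]}}

```text
time_s: 20.08
ee_pos: [0.4705, -0.2465, 0.1989]
tool_rot: [0.349, 0.072, 0.934, -0.031]
force: [-0.0, -0.3, -0.1]
grip_width: 0.545
finger_force: 0.0
```

>>> {"fn": "move_arm", "kwargs": {"steps": [[[0,0,0],[0,0,0],5],[[0,0,0],[0,0,0],5],[[0,0,0],[0,0,0],5],[[0,0,0],[0,0,0],5],[[0,0,0],[0,0,0],5],[[0,0,0],[0,0,0],5],[[0,0,0],[0,0,0],5],[[0,0,0],[0,0,0],5],[[0,0,0],[0,0,0],5],[[0,0,0],[0,0,0],5],[[0,0,0],[0,0,0],5],[[0,0,0],[0,0,0],5]]}}

```text
time_s: 21.58
ee_pos: [0.4705, -0.2465, 0.1989]
tool_rot: [0.349, 0.072, 0.934, -0.031]
force: [0.2, -0.9, 0.4]
grip_width: 0.547
finger_force: 0.0
```

```bash
python3 - <<'E'
from h import *
T=[grab('top',f't{k}') for k in (7,8,9)]
c=grab('scene','s7');S=[grab('scene','s8')]
b=[x['color'][150:250,370:430].astype(int) for x in T]
print('diffs',[abs(b[i]-b[i+1]).mean() for i in(0,1)],abs(T[0]['color'][260:280,200:300].astype(int)-T[2]['color'][260:280,200:300]).mean())
f=lambda im,w:cv2.resize(im[:,:,::-1],(w,300),interpolation=2)
l=np.vstack([f(T[2]['color'][165:225,385:445],300),f(T[2]['color'][170:270,180:280],300)])
r=np.vstack([f(c['color'][170:270,180:310],480),f(c['color'][130:290,130:450],480)])
cv2.imwrite('pics/c7.png',np.hstack([l,r]))
E
```

```text
diffs [np.float64(2.002222222222222), np.float64(1.9941111111111112)] 1.9938333333333333
```

View pics/c7.png

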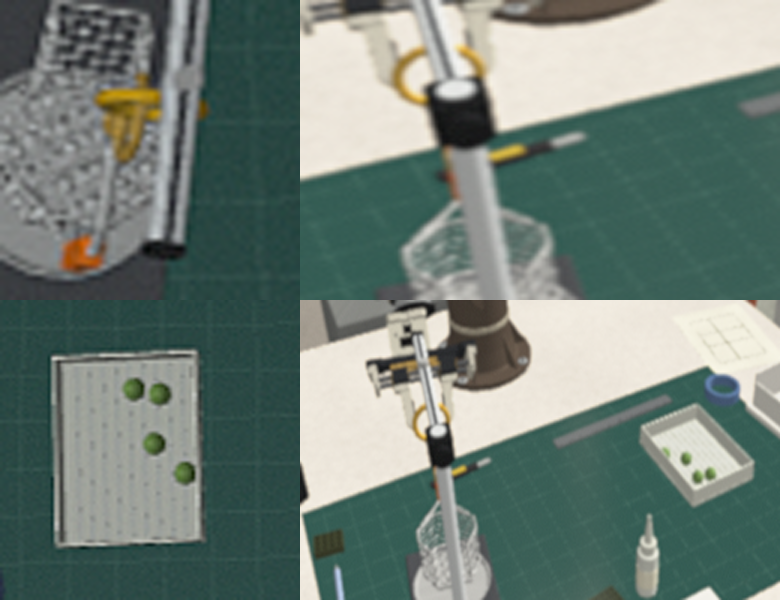

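Everything checks out. The basket hangs empty and still from the eye, with frame differences at noise level. No gate points show inside the hook, and the spring load on the tool vanished as I lowered it. The four balls are in the tray at (133,390), (160,393), (153,443) and (184,472).

```bash
python3 -c "
from h import *
print(manip.sign_off())"
```

```text
the job is handed in; nothing more can be done
None
```

The job is handed in at about 22 s: the empty basket hangs still from the eye, all four balls are in the tray and nothing else was touched; the gate is shut as far as force readings and depth points show, though I could not see it directly.

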